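Load the tape stand and lock its keeper tube

ROBOT

A 6-joint arm with a two-finger parallel gripper is mounted at the origin on a cart in front of the work surface, level with it; the furniture and walls round the work are solid. World frame = base frame: x ahead of the robot, y to its left, z up, the work surface at z = 0. Lengths are in mm, angles in rad, forces in N, time in s.
With the tool pointing down it reaches from about 400 to 925 mm from the base axis. Payload 12.5 kg.
Tool frame: the origin (TCP) lies at the very end of the fingers, on their centre line; the grasp point (between the pads) lies 19 mm behind it; z points along the fingers, x is the direction in which the jaws open and shut, and the axes are right-handed (so a half turn about z gives the same grasp; the last joint's range is limited). The gripper opens to 95 mm and grips with 3 to 60 N. Pads are 20 mm wide; open, the fingers measure 119 mm over their backs; the gripper's body (75 mm by 180 mm) begins 59 mm behind the grasp point.
Start: joints at [-1.311, 0.491, 1.559, -0, 1.092, -0.106], TCP at [223.584, -583.658, 214.661] pointing down, gripper open.
Joint ranges: [-3.1, 3.1], [-0.84, 2.19], [0.05, 2.79], [-1.13, 4.28], [0.06, 2.93], [-2.69, 2.69]. Speed limits (rad/s): [2.22, 2.22, 2.79, 3.14, 3.14, 3.14].

INTERFACE

Orientations are given as [roll, pitch, yaw] about the fixed x, y, z axes, in that order (R = Rz(yaw) Ry(pitch) Rx(roll)).
In Python, from cell import state, viewer, ticket, look_for, regions_of gives the robot as it stands.
- The arm moves only by the shell command python3 -m inch 'ROWS'. ROWS is JSON, a list of rows, each a list of 7 numbers: the turn, a rotation vector about the world's x, y, z in degrees, then the shift along the world's x, y, z in mm, then the opening, from -1 (shut) to 1 (fully open). In form: [[rx, ry, rz, tx, ty, tz, hand], ...]. A call has 1 to 10 rows; each row shifts and turns the commanded pose from where the row before left it; what a row does not reach is not made up. A row lasts 1/10 s, in which the tool goes at most 50 mm and 8.59 degrees, less where a joint would pass 70% of its speed; a pose out of reach is approached as far as the arm can. A call with a gripper value outside its range is refused whole. The fingers move at their own pace and stop on an object; the grip force is fixed at half the most. Time passes only in rows, so rows that do not move let the fingers close. It gives the time, the measured TCP pose, the force and the opening at its end, in the units of the state.
- state(): the state, without advancing time (a new reading comes with each control period).
- viewer.read_camera(name): name is "scene" or "top"; returns a dict with "color" (420x560x3 uint8, red, green, blue), "depth" (420x560 float32, mm along the optical axis (not along the pixel's ray), 0 where there is no reading), "fx", "fy", "cx", "cy" (pixels), "position" and "orientation" of the camera in the world. Camera axes: x right, y down, z forward; pixel columns grow to the right and rows downward; lengths in mm; the calibration is good to about 2 mm. A picture is of the moment at which its call begins.
- ticket.job_done(): hands the job in, once; it reports no verdict.
Trained networks look in the newest picture that a camera, given by its name, has taken for a name from the list of things; names that differ only in an ending like _2 or _b are one class to them, and where a whole thing is asked for, a point or a joint stands for the part that bears it (a point fixed in the world has none). Each returns a list of dicts, best first, with "score" (0 to 1); they miss things now and then, are a little off and sometimes report something else, mostly with a low value. They report only what shows in the picture. A call takes as long as a camera call. They do not tell look-alikes from the thing itself.
- look_for(name, camera): "box" ([left, top, right, bottom] as shares, 0 to 1, of the picture: columns of its width, rows of its height, round what is visible of it).
- regions_of(name, camera): "pixels" (420x560 bool, what is visible of it) and "box" ([left, top, right, bottom] as shares, 0 to 1, of the picture: columns of its width, rows of its height, round what is visible of it).
The state is a dict: "t": time; "joints": joint angles; "qvel": joint speeds; "tau": joint torques, N m; "eef_pos": TCP position; "tcp_rot": TCP orientation; "ft_force": force on the tool from outside, world axes, zero at the start; "moment": the same for the moment, N m; "opening": opening from 0.0 (shut) to 1.0 (fully open).
Only numpy, scipy, OpenCV 4.12 (cv2) and the standard library are available. Lean on these libraries where they do the work, as an engineer would, in place of code of your own. Each camera call takes 0.05 s, during which the arm holds its last target. There are 200 camera calls.

TASK

Lay the small roll of clear tape flat in the nest of the tape stand, down on its base between the four pegs. Then lock the keeper over it: press the stand's spring button flush and slide the tube towards the roll until the button pops fully up in the tube's next hole. Do not force the stand (it bears a firm push, not a shove), leave the other things on the table where they are, and let go at the end.

Things in the scene. Friction and masses are not known exactly. Their poses are not given: they have to be found in the camera images.
- tape_center (a point): centre, half-way up, of the small roll of clear tape: a cream ring-shaped roll lying flat, 54 mm across, 18 mm high, about 60 g. It starts on the table to the left of the stand and can be gripped across its 54 mm. Overhead, keep the wrist clear of the taping machine's reel: x 0.50 to 0.55, y -0.07 to 0.12 m, from 0.47 m above the table up; the machine itself stands left of y = 0.28 m.
- stand: tape stand: grey base plate fixed to the table, x -125 to +173 mm, y -42 to +42 mm, 6 mm thick. Origin on the table straight below the spring button; x runs along the tube towards the nest, z up. A clamp block at x -118 to -92 mm (48 mm wide, 45 mm high) carries the fixed bar on which the tube slides. Pushing on any part of it with over 30 N damages it.
- nest (a point): centre of the nest, on the base plate's top (z 6 mm), at x +128 mm of the stand. Four pegs 8 mm thick, 13 mm high above the plate, tapered on top, stand 33.5 mm from it at 38, 142, 218 and 322 degrees from the stand's x: a lying 54 mm roll has 2.5 mm play all round. The stand's +y and -y sides are open for fingers, 44 mm between the pegs.
- tube (a joint): travel (m) of the sliding tube along the stand's +x, 0 at the start (button in the first hole). The second hole is about 55 mm behind the first, in a setting plate whose setting differs up to 12 mm either way between runs and is not told: the button pops in and locks the tube somewhere at 42 to 68 mm. Sliding takes about 7 N. End stop 75 mm. The tube is locked unless the button is nearly flush.
- thumb_rib (a point): middle of the pushing face (towards the button) of the black upright rib on the tube, 44 mm above the table; it travels with the tube. Rib: 8 mm thick along the tube, 28 mm wide, top 52 mm above the table. The face is 11 mm in front (stand +x) of the first hole's middle, so a fingertip resting on the button can push it at the same time.
- tongue_tip (a point): tip of the keeper tongue at the tube's front, on its underside, 31 mm above the table (tongue 22 mm wide, 5 mm thick); at stand x +88 mm at the start. Tube: aluminium, 36 mm wide, flat top 36 mm above the table (the steel setting plate let in behind the first hole stands 0.6 mm higher), stand x -87 to +24 mm at the start.
- button (a joint): how far (m) the spring button is pressed: 0 fully up, 0.0065 flush with the tube's top, 0.009 wholly under its wall, stop 0.011. Spring 2 N at 0, 4.5 N at flush. While it is held flush, 10 to 20 N on the rib draws the tube over the dome; then the tube's wall keeps it down until the second hole comes.
- button_top (a point): top of the domed steel spring button, 15 mm in diameter (holes 16.5 mm); when up it stands 6.5 mm over the tube's top, 42.5 mm above the table. It only moves up and down; the tube slides over it.
- wax_tin: bystander: round white tin, 49 mm across, 22 mm high; origin under its centre
- small_core: bystander: small brown cardboard core, 42 mm across, 24 mm high; origin under its centre
- measure: bystander: grey tape measure, 32 x 65 x 54 mm; origin under its centre
There are look-alikes about, which are no part of the job. Leave any orange or purple look-alike of the part that bears tape_center alone.

How it is judged (in metres and radians):
On the way, in this order (a step that is already met when the one before it is completed fails the run):
1. the roll of clear tape lies flat in the nest between the pegs, let go (horizontal distance between tape_center and nest below 0.005 m and z of tape_center in the frame of stand below 0.018 m and contact force between the fingers and tape below 0.2 N), for 0.2 s.
2. the button has been pressed in and the tube drawn over it (value of joint button above 0.007 m and value of joint tube above 0.012 m), for 0.05 s.
At the end, for the whole second after the job is handed in: The button stands fully up (pressed less than 1.5 mm) in the tube's second hole (tube travel 41 to 69 mm), and the roll lies flat and still on the base plate within 5 mm of the nest's centre, under the keeper tongue (value of joint tube between 0.041 and 0.069 m and value of joint button below 0.0015 m and horizontal distance between tape_center and nest below 0.005 m and z of tape_center in the frame of stand below 0.018 m and angle between tape_center's own z axis and vertical below 0.1 rad and linear speed of tape below 0.02 m/s); the robot touches nothing.
It fails at once if the robot pushes on the stand, its tube or its button with more than 30 N (contact force between any of the arm, the fingers and stand above 30 N).
It fails at once if the white tin, the small brown core or the tape measure is moved more than 20 mm (distance of any of wax_tin, small_core, measure from where it was at the start of the episode above 0.02 m).
It also fails if it takes over 51 s, if anything falls off the work surface, if the arm or the gripper's body presses on something with over 40 N, if the wrist force passes 120 N, or if a joint passes its speed limit or range.

## Working session

There is one attempt and no reset: what is moved stays moved. The work goes in short steps, Python scripts to look and compute and a shell command to move; the robot and the scene stay as the last step left them, time stands still between calls to the robot, and variables do not carry over. Pictures are saved under pics/ and viewed, on a budget of 10 in all, crops included, one or two more only if the job needs it, and the job is handed in when it is done.

```bash
mkdir -p pics; cat > h.py <<'E'
import numpy as np, cv2
from scipy.spatial.transform import Rotation as R
from cell import state, viewer, ticket, look_for, regions_of
def Rc(c):
    o=np.array(c["orientation"],float)
    return R.from_euler('xyz',o).as_matrix() if o.size==3 else (o if o.shape==(3,3) else R.from_quat(o).as_matrix())
def cloud(c):
    d=c["depth"];v,u=np.mgrid[:420,:560]
    p=np.stack([(u-c["cx"])/c["fx"]*d,(v-c["cy"])/c["fy"]*d,d],-1)
    w=p@Rc(c).T+np.array(c["position"]); w[d<=0]=np.nan
    return w
def proj(c,P):
    q=(np.atleast_2d(P)-np.array(c["position"]))@Rc(c)
    return np.c_[q[:,0]/q[:,2]*c["fx"]+c["cx"],q[:,1]/q[:,2]*c["fy"]+c["cy"]]
E
python3 - <<'E'
from h import *
for n in("top","scene"):
    c=viewer.read_camera(n);w=cloud(c);print(n,c["position"],c["orientation"],c["fx"])
    cv2.imwrite(f"pics/{n}0.png",c["color"][...,::-1])
    for k in("tape_center","stand","tube","thumb_rib","button","wax_tin","small_core","measure"):
        for r in regions_of(k,n)[:3]:
            m=r["pixels"];p=w[m];p=p[~np.isnan(p[:,0])]
            v,u=np.nonzero(m)
            print(k,round(r["score"],2),m.sum(),"px",u.mean().round(),v.mean().round(),"med",np.median(p,0).round(1),"lo",np.percentile(p,2,0).round(),"hi",np.percentile(p,98,0).round(),c["color"][m].mean(0).round())
print(state())
E
```

```text
top [ 440.29307454  -35.19398791 1163.38725844] [-3.06737197 -0.02290505 -1.55783031] 519.459341477027
tape_center 0.78 442 px 257.0 288.0 med [345.4  -3.1  18. ] lo [321. -27.  -1.] hi [371.  22.  23.] [183. 144.  77.]
tape_center 0.73 380 px 279.0 243.0 med [443.7 -50.   18.3] lo [419. -72.  13.] hi [467. -26.  23.] [154. 151. 134.]
tape_center 0.71 423 px 313.0 282.0 med [ 359.6 -126.    18. ] lo [ 335. -151.   -0.] hi [ 384. -101.   22.] [145.  96. 157.]
stand 0.65 5008 px 350.0 189.0 med [ 565.3 -204.6    7.7] lo [ 426. -257.    1.] hi [ 706. -160.   45.] [101. 113. 124.]
tube 0.64 1090 px 350.0 174.0 med [ 601.2 -205.6   36.4] lo [ 514. -224.   12.] hi [ 670. -181.   52.] [125. 135. 150.]
thumb_rib 0.67 1113 px 350.0 173.0 med [ 603.4 -205.8   36.3] lo [ 512. -225.    8.] hi [ 670. -181.   52.] [124. 135. 150.]
small_core 0.57 63 px 189.0 184.0 med [571.8 150.3  19.8] lo [566. 135.  -4.] hi [582. 172.  27.] [107. 102. 100.]
scene [-339.51493353  396.2947787   647.39658636] [-2.11699705 -0.02563459 -2.03481505] 486.6639270664474
wax_tin 0.51 293 px 181.0 217.0 med [641.7 166.6  
[... 266 characters left out ...]
2.  55.] [106. 108. 104.]
{'t': 0.9, 'joints': array([-1.31058634e+00,  4.90847290e-01,  1.55891734e+00, -3.98188682e-05,
        1.09172642e+00, -1.05625431e-01]), 'qvel': array([ 1.72686933e-04, -2.42643190e-05,  2.15776538e-03,  1.45740532e-03,
        9.01511970e-04,  7.48127136e-04]), 'tau': array([ 2.17294772e-03, -6.12451458e+01, -2.58430946e+01,  6.93078269e-02,
        4.45657515e-02,  2.27885482e-05]), 'eef_pos': array([ 223.57825731, -583.64151238,  214.68772357]), 'tcp_rot': array([ 3.14154680e+00, -9.73191863e-05, -1.20494255e+00]), 'ft_force': array([ 0.34692297,  0.11250903, -0.15866188]), 'moment': array([-0.03039947,  0.00896775,  0.00285123]), 'opening': 0.9987947170926398}
```

```bash
python3 - <<'E'
import cv2
a=cv2.imread("pics/top0.png")[90:340,160:460]
cv2.imwrite("pics/top0c.png",cv2.resize(a,None,fx=2.4,fy=2.4,interpolation=cv2.INTER_CUBIC))
E
```

```text
(no output)
```

View pics/top0c.png

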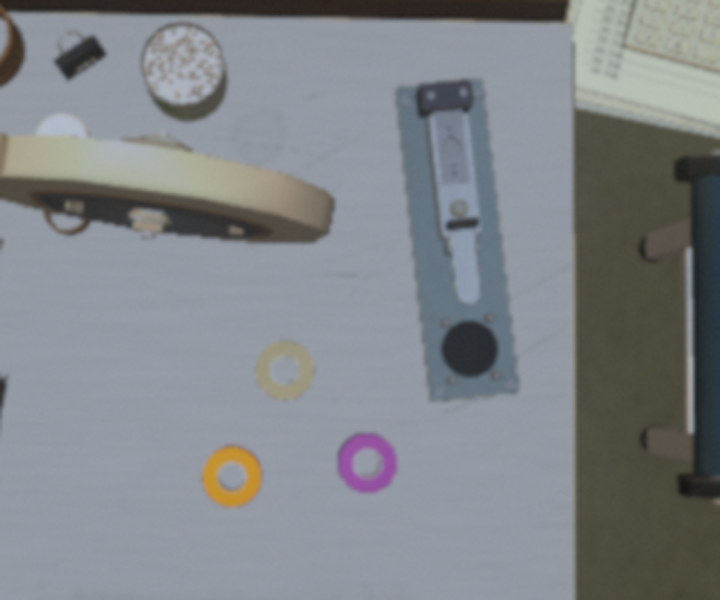

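```bash
python3 - <<'E'
from h import *
c=viewer.read_camera("top");w=cloud(c)
np.savez("w0.npz",w=w,c=c["color"])
x,y,z=w[...,0],w[...,1],w[...,2]
R0=(x>400)&(x<740)&(y>-280)&(y<-130)
def rect(m,n):
    p=w[m][:,:2].astype(np.float32); 
    k=cv2.morphologyEx(m.astype(np.uint8),cv2.MORPH_OPEN,np.ones((2,2)))>0
    p=w[k][:,:2].astype(np.float32)
    print(n,len(p),p.mean(0).round(1),cv2.minAreaRect(p),"z",np.median(w[k][:,2]).round(1))
rect(R0&(z>34)&(z<40)&(x>500),"tubetop")
rect(R0&(z>41.5)&(x<660)&(x>480),"rib+button")
rect(R0&(z>40)&(x>655),"clamp")
rect(R0&(z>3.5)&(z<9),"plate")
t=(abs(x-443)<40)&(abs(y+50)<40)&(z>14)&(z<26)
rect(t,"tape")
p=w[t][:,:2].astype(np.float32);print(cv2.minEnclosingCircle(p))
t=(abs(x-443)<90)&(abs(y+50)<60)&(abs(z)<4);print("table z",np.median(z[t]))
m=R0&(z>14)&(z<26)&(x<520);print("pegs",w[m].round(0).tolist())
m=R0&(z>40)&(x<660);print("hi",w[m].round(0).tolist())
E
```

```text
tubetop 628 [nan nan] ((589.8212280273438, -210.33517456054688), (167.4017333984375, 39.6230583190918), 10.165374755859375) z nan
rib+button 65 [nan nan] ((577.8077392578125, -212.07400512695312), (25.266475677490234, 27.77058219909668), 55.44907760620117) z nan
clamp 210 [nan nan] ((694.7805786132812, -194.91197204589844), (23.974266052246094, 42.32011032104492), 4.858959674835205) z nan
plate 2096 [nan nan] ((nan, nan), (0.0, 0.0), 0.0) z nan
tape 370 [440.8 -51.4] ((440.55059814453125, -51.68873596191406), (51.0372200012207, 51.335975646972656), 0.5783856511116028) z 17.7
((443.09967041015625, -49.295108795166016), 26.866973876953125)
table z -0.026909191386948805
pegs [[497.0, -238.0, 16.0], [495.0, -236.0, 17.0], [495.0, -238.0, 18.0], [495.0, -240.0, 19.0], [492.0, -196.0, 18.0], [492.0, -198.0, 16.0], [493.0, -235.0, 20.0], [493.0, -237.0, 20.0], [493.0, -240.0, 16.0], [490.0, -194.0, 15.0], [490.0, -195.0, 20.0], [490.0, -198.0, 20.0], [490.0, -200.0, 18.0], [491.0, -236.0, 16.0], [491.0, -238.0, 14.0], [491.0, -240.0, 21.0], [488.0, -194.0, 17.0], [488.0, -195.0, 20.0], [488
[... 2818 characters left out ...]
.0, 57.0], [576.0, -213.0, 48.0], [575.0, -214.0, 55.0], [575.0, -216.0, 53.0], [576.0, -219.0, 50.0], [576.0, -221.0, 50.0], [573.0, -195.0, 52.0], [573.0, -197.0, 50.0], [573.0, -199.0, 51.0], [573.0, -201.0, 53.0], [573.0, -204.0, 50.0], [573.0, -205.0, 53.0], [573.0, -208.0, 49.0], [574.0, -211.0, 43.0], [574.0, -213.0, 45.0], [574.0, -216.0, 44.0], [570.0, -223.0, 40.0], [566.0, -203.0, 41.0], [563.0, -203.0, 41.0], [552.0, -203.0, 41.0], [552.0, -212.0, 42.0], [548.0, -209.0, 42.0], [546.0, -221.0, 41.0], [543.0, -207.0, 43.0], [541.0, -203.0, 40.0], [542.0, -205.0, 40.0], [539.0, -214.0, 40.0], [537.0, -207.0, 41.0], [535.0, -205.0, 44.0], [528.0, -208.0, 40.0], [520.0, -205.0, 42.0]]
```

```bash
python3 - <<'E'
from h import *
from scipy.optimize import minimize
w=np.load("w0.npz")["w"];x,y,z=w[...,0],w[...,1],w[...,2]
with np.errstate(invalid='ignore'):
    pl=w[(x>415)&(x<740)&(y>-290)&(y<-120)&(z>3)&(z<9.5)][:,:2]
    bg=w[(x>400)&(x<750)&(y>-300)&(y<-110)&(abs(z)<2.5)][:,:2]
    pegs=w[(x>430)&(x<500)&(y>-252)&(y<-190)&(z>14)&(z<26)][:,:2]
    hi=w[(x>568)&(x<585)&(z>47)&(y<-180)&(y>-230)][:,:2]
k,(c,(a,b),t)=0,cv2.minAreaRect(pl.astype(np.float32));print("rect",c,a,b,t)
P4=33.5*np.array([[np.cos(np.radians(q)),np.sin(np.radians(q))] for q in(38,142,218,322)])+[128,0]
def loc(p,s):
    th=s[2];d=p-s[:2];return np.c_[d@[np.cos(th),np.sin(th)],d@[-np.sin(th),np.cos(th)]]
def ins(l):return np.minimum(np.minimum(l[:,0]+125,173-l[:,0]),42-abs(l[:,1]))
def f(s):
    e=np.clip(-ins(loc(pl,s)),0,6).sum()+np.clip(ins(loc(bg,s)),0,6).sum()
    return e
best=None
for t0 in(-174.5,-173.5,-172.5):
    r=minimize(f,[592,-206.5,np.radians(t0)],method="Nelder-Mead",options=dict(initial_simplex=np.array([[592,-206.5,np.radians(t0)],[596,-206.5,np.radians(t0)],[592,-202,np.radians(t0)],[592,-206,np.radians(t0+2)]]),xatol=1e-4,fatol=.1))
    print(r.fun,r.x[:2].round(1),np.degrees(r.x[2]).round(2))
    if best is None or r.fun<best.fun:best=r
s=best.x;ex=np.array([np.cos(s[2]),np.sin(s[2])])
print("nest",s[:2]+128*ex)
l=loc(pegs,s)
for q in P4:
    n=l[np.linalg.norm(l-q,axis=1)<9];print("peg off",len(n),(n.mean(0)-q).round(1))
print("rib local",loc(hi,s).mean(0).round(1),"expect 15,0")
E
python3 -m inch '[[0,0,-1.4,20,44,-11,1],[0,0,-1.4,20,44,-11,1],[0,0,-1.4,20,44,-11,1],[0,0,-1.4,20,44,-11,1],[0,0,-1.4,20,44,-11,1],[0,0,-1.4,20,44,-11,1],[0,0,-1.4,20,44,-11,1],[0,0,-1.4,20,44,-11,1],[0,0,-1.4,20,44,-11,1],[0,0,-1.4,20,44,-11,1]]'
```

```text
rect (577.5025634765625, -205.06240844726562) 169.71922302246094 324.80804443359375 89.97827911376953
3884.56945272967 [ 592.1 -206.2] -173.25
3884.5694546431605 [ 592.1 -206.2] -173.25
3884.569452975603 [ 592.1 -206.2] -173.25
nest [ 465.00412384 -221.20964269]
peg off 12 [-0.2 -0.8]
peg off 10 [ 0.3 -0.8]
peg off 12 [-0.2 -1. ]
peg off 10 [-0.6 -0.3]
rib local [15.2 -0.7] expect 15,0
t: 1.95
eef_pos: [424.2, -142.0, 104.5]
tcp_rot: [-3.141, -0.001, -1.451]
ft_force: [-0.1, -0.7, -0.1]
opening: 0.997
```

```bash
python3 -m inch '[[0,0,0,9,46,-10,1],[0,0,0,9.5,46,-10,1],[0,0,0,0,0,-30,1],[0,0,0,0,0,0,1]]'; python3 - <<'E'
from h import *
c=viewer.read_camera("scene");w=cloud(c);s=state();print(s["eef_pos"],s["tcp_rot"])
cv2.imwrite("pics/s1.png",cv2.resize(c["color"][150:400,150:450,::-1],None,fx=2.4,fy=2.4))
t=viewer.read_camera("top");W=cloud(t);x,y,z=W[...,0],W[...,1],W[...,2]
cv2.imwrite("pics/t1.png",cv2.resize(t["color"][150:330,190:410,::-1],None,fx=3,fy=3))
m=(abs(x-443)<30)&(abs(y+50)<30)&(z>14)&(z<26);print("tape seen top",m.sum())
m=(abs(x-443)<60)&(abs(y+50)<110)&(z>60)
for a in range(60,300,20):
    k=m&(z>a)&(z<a+20)
    if k.sum()>20:print(a,k.sum(),np.percentile(W[k][:,:2],[2,98],axis=0).round(0).tolist())
E
```

```text
t: 2.35
eef_pos: [441.2, -50.2, 52.8]
tcp_rot: [3.138, 0.001, -1.446]
ft_force: [-0.1, 0.0, 0.2]
opening: 0.999
[441.57095858 -51.20580579  54.01944737] [ 3.13894172e+00  9.46834209e-04 -1.44811451e+00]
tape seen top 0
160 218 [[420.0, -145.0], [484.0, 37.0]]
```

View pics/s1.png

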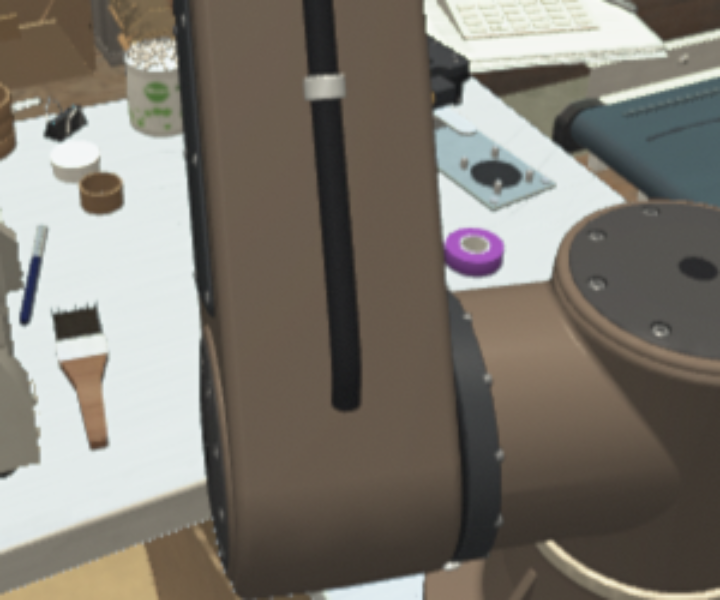

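```bash
python3 -m inch '[[0,0,0,1,2,-25,1],[0,0,0,0,0,-24,1],[0,0,0,0,0,-2,1],[0,0,0,0,0,0,-1],[0,0,0,0,0,0,-1],[0,0,0,0,0,0,-1],[0,0,0,0,0,0,-1],[0,0,0,0,0,0,-1]]'
```

```text
t: 3.25
eef_pos: [443.3, -49.7, 4.1]
tcp_rot: [-3.141, -0.0, -1.449]
ft_force: [1.0, 0.3, -1.0]
opening: 0.638
```

```bash
python3 -m inch '[[0,0,0,0,0,0,-1],[0,0,0,0,0,0,-1],[0,0,0,0,0,0,-1]]';python3 -m inch '[[0,0,0,0,0,0,0.7],[0,0,0,0,0,0,0.7],[0,0,0,0,0,0,0.7],[0,0,0,0,0,40,0.7],[0,0,0,0,-45,20,0.7],[0,0,0,0,-48,0,0.7],[0,0,0,0,-48,0,0.7],[0,0,0,0,0,0,0.7]]'; python3 - <<'E'
from h import *
t=viewer.read_camera("top");W=cloud(t);x,y,z=W[...,0],W[...,1],W[...,2];w0=np.load("w0.npz")["w"]
for w in(w0,W):
    x,y,z=w[...,0],w[...,1],w[...,2]
    m=(abs(x-443)<40)&(abs(y+50)<40)&(z>13)&(z<26)
    p=w[m][:,:2]; print(m.sum(),cv2.minEnclosingCircle(p.astype(np.float32)),(np.percentile(p,2,0)+np.percentile(p,98,0))/2)
    m=(abs(x-443)<40)&(abs(y+50)<40)&(z>13)&(z<26);p=w[m][:,:2]
    # ring fit
    from scipy.optimize import minimize
    o=minimize(lambda s:np.clip(np.linalg.norm(p-s,axis=1)-27,0,9).sum()+np.clip(13-np.linalg.norm(p-s,axis=1),0,9).sum(),[443,-50],method="Nelder-Mead");print(o.x,o.fun)
cv2.imwrite("pics/t2.png",cv2.resize(t["color"][150:330,190:430,::-1],None,fx=3,fy=3))
E
```

```text
t: 3.55
eef_pos: [443.2, -49.7, 3.9]
tcp_rot: [-3.141, -0.0, -1.449]
ft_force: [-0.8, 0.7, 6.3]
opening: 0.562
t: 4.35
eef_pos: [443.6, -195.4, 63.9]
tcp_rot: [-3.14, -0.002, -1.454]
ft_force: [0.8, -0.8, -0.1]
opening: 0.85
376 ((443.0865173339844, -49.28192901611328), 26.885215759277344) [443.35273429 -50.04024746]
[443.27470734 -49.28549571] 10.557349873864407
373 ((443.50421142578125, -52.01580047607422), 26.942584991455078) [443.95148301 -52.30638274]
[443.59559238 -52.06851631] 5.534538751496534
```

View pics/t2.png

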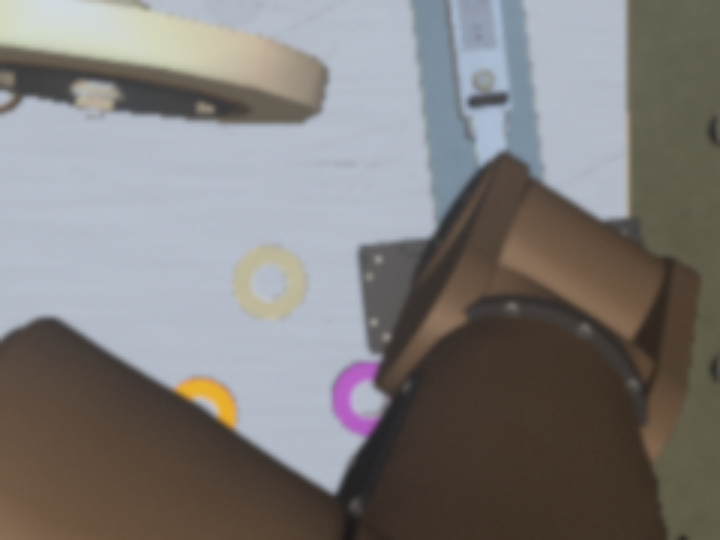

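```bash
python3 -m inch '[[0,0,0,0,48,0,0.7],[0,0,0,0,48,0,0.7],[0,0,0,0,45,-20,0.7],[0,0,0,0,0,-10,0.7],[0,0,0,0,0,-28,0.7],[0,0,0,0,0,-2,0.7]]';python3 -m inch '[[0,0,0,0,0,0,-1],[0,0,0,0,0,0,-1],[0,0,0,0,0,0,-1],[0,0,0,0,0,0,-1],[0,0,0,0,0,0,-1],[0,0,0,0,0,0,-1]]'
```

```text
t: 5.0
eef_pos: [441.8, -48.5, 1.8]
tcp_rot: [3.138, 0.001, -1.448]
ft_force: [-0.3, -0.3, -0.6]
opening: 0.848
t: 5.6
eef_pos: [443.3, -49.9, 4.3]
tcp_rot: [-3.141, -0.001, -1.45]
ft_force: [-1.4, -2.0, 7.6]
opening: 0.561
```

```bash
python3 -m inch '[[0,0,0,0,0,40,-1],[0,0,0,5.5,-42,10,-1],[0,0,-0.1,6,-44,0,-1],[0,0,-0.1,6,-44,0,-1],[0,0,0,4,-38.4,0,-1],[0,0,0,0,0,0,-1],[0,0,0,0,0,-18,-1],[0,0,0,0,0,0,-1],[0,0,0,0,0,0,-1]]'; python3 - <<'E'
from h import *
print(state()["eef_pos"])
c=viewer.read_camera("scene");cv2.imwrite("pics/s2.png",cv2.resize(c["color"][130:300,250:460,::-1],None,fx=3.5,fy=3.5))
E
```

```text
t: 6.5
eef_pos: [464.3, -217.5, 35.8]
tcp_rot: [3.141, 0.001, -1.452]
ft_force: [0.2, 0.4, -0.3]
opening: 0.563
[ 464.32223764 -217.54846442   35.79725536]
```

View pics/s2.png

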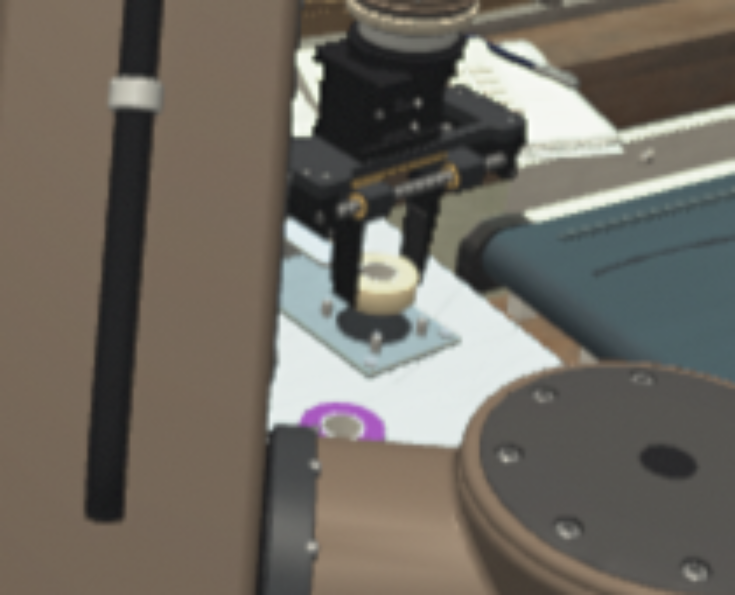

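```bash
python3 -m inch '[[0,0,0,0.4,-0.4,-6,-1],[0,0,0,0,0,-6,-1],[0,0,0,0,0,-4,-1],[0,0,0,0,0,-3,-1],[0,0,0,0,0,0,-1]]';python3 -m inch '[[0,0,0,0,0,-2.5,-1],[0,0,0,0,0,-2.5,-1],[0,0,0,0,0,0,-1]]'
```

```text
t: 7.05
eef_pos: [464.8, -218.3, 16.2]
tcp_rot: [3.141, 0.0, -1.453]
ft_force: [-0.6, 0.3, -0.7]
opening: 0.559
t: 7.35
eef_pos: [464.9, -218.4, 11.4]
tcp_rot: [3.141, 0.0, -1.453]
ft_force: [-0.3, -0.1, -0.9]
opening: 0.56
```

```bash
python3 -m inch '[[0,0,0,0,0,-0.7,-1],[0,0,0,0,0,0,0.4],[0,0,0,0,0,0,0.4],[0,0,0,0,0,0,0.4],[0,0,0,0,0,0,0.4],[0,0,0,0,0,10,0.4],[0,0,0,0,0,40,0.4],[0,0,0,0,0,30,0.4]]';python3 -m inch '[[0,0,-0.2,43,5,0,-1],[0,0,0,43,5,0,-1],[0,0,0,42.5,5.2,0,-1],[0,0,0,0,0,0,-1],[0,0,0,0,0,0,-1],[0,0,0,0,0,0,-1],[0,0,0,0,0,0,-1]]'; python3 - <<'E'
from h import *
print(state()["eef_pos"],state()["opening"])
c=viewer.read_camera("scene");t=viewer.read_camera("top")
a=cv2.resize(c["color"][100:260,250:450,::-1],None,fx=3.5,fy=3.5)
b=cv2.resize(t["color"][110:270,290:430,::-1],None,fx=3.5,fy=3.5)
cv2.imwrite("pics/s3.png",cv2.resize(np.hstack([a[:560],b[:560]]),None,fx=.67,fy=.67))
E
```

```text
t: 8.15
eef_pos: [465.0, -218.4, 92.8]
tcp_rot: [3.142, -0.0, -1.453]
ft_force: [0.1, -0.0, -0.3]
opening: 0.7
t: 8.85
eef_pos: [592.6, -203.5, 91.3]
tcp_rot: [3.141, 0.0, -1.457]
ft_force: [-0.3, -0.1, 0.1]
opening: 0.166
[ 592.57053061 -203.48997811   91.31286229] 0.16611251962822227
```

View pics/s3.png

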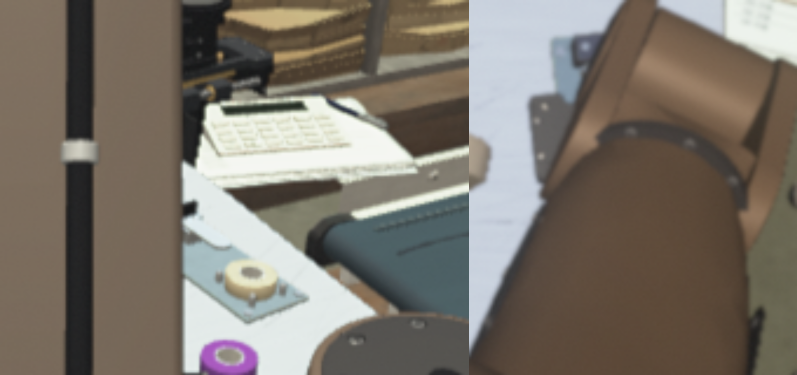

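```bash
python3 -m inch '[[0,0,0,0,0,-20,-1],[0,0,0,0.7,0.3,-15,-1],[0,0,0,0,0,-7,-1],[0,0,0,0,0,0,-1],[0,0,0,0,0,0,-1]]'; python3 - <<'E'
from h import *
print(state()["eef_pos"],state()["opening"],state()["ft_force"])
c=viewer.read_camera("scene");w=cloud(c);x,y,z=w[...,0],w[...,1],w[...,2]
for r in regions_of("tape_center","scene")[:3]:
    p=w[r["pixels"]];p=p[~np.isnan(p[:,0])];print(r["score"],c["color"][r["pixels"]].mean(0),np.median(p,0),"topz",np.percentile(p[:,2],[50,80,95]))
    q=p[p[:,2]>np.percentile(p[:,2],95)-5];print(cv2.minEnclosingCircle(q[:,:2].astype(np.float32)))
E
```

```text
t: 9.45
eef_pos: [594.3, -203.0, 49.1]
tcp_rot: [-3.142, -0.0, -1.456]
ft_force: [-0.5, 0.3, 0.4]
opening: 0.003
[ 594.29395858 -203.04710854   49.12979767] 0.0030959269639408843 [-0.48144292  0.33832291  0.378437  ]
0.68 [189.45014245 185.80911681 160.61253561] [ 457.2948793  -213.34037221   22.78954386] topz [22.78954386 24.90530644 25.86637036]
((464.15106201171875, -217.44894409179688), 29.884971618652344)
```

```bash
python3 -m inch '[[0,0,0,0,0,-3,-1],[0,0,0,0,0,-2,-1],[0,0,0,0,0,-1.5,-1],[0,0,0,0,0,0,-1]]';python3 -m inch '[[0,0,0,0,0,-2,-1],[0,0,0,0,0,-2,-1],[0,0,0,0,0,0,-1]]'
```

```text
t: 9.95
eef_pos: [594.2, -203.0, 42.4]
tcp_rot: [3.142, -0.0, -1.456]
ft_force: [-0.3, -0.4, 1.3]
opening: 0.005
t: 10.25
eef_pos: [594.2, -203.0, 38.4]
tcp_rot: [-3.141, -0.0, -1.456]
ft_force: [-0.5, -0.4, 4.0]
opening: 0.008
```

```bash
python3 -m inch '[[0,0,0,0,0,-1,-1],[0,0,0,0,0,0,-1]]'
```

```text
t: 10.45
eef_pos: [594.2, -203.0, 37.5]
tcp_rot: [-3.142, -0.0, -1.456]
ft_force: [-0.5, 0.7, 3.3]
opening: 0.004
```

```bash
python3 -m inch '[[0,0,0,0,0,-0.7,-1],[0,0,0,0,0,0,-1]]';python3 -m inch '[[0,0,0,0,0,-0.5,-1],[0,0,0,0,0,0,-1]]'; python3 -m inch '[[0,0,0,0,0,-0.5,-1],[0,0,0,0,0,0,-1]]'
```

```text
t: 10.65
eef_pos: [594.2, -203.0, 36.8]
tcp_rot: [-3.142, -0.0, -1.456]
ft_force: [-0.8, 0.9, 4.0]
opening: 0.007
t: 10.85
eef_pos: [594.2, -203.0, 36.3]
tcp_rot: [-3.141, -0.0, -1.456]
ft_force: [-0.2, -0.1, 4.3]
opening: 0.006
t: 11.05
eef_pos: [594.3, -203.0, 36.3]
tcp_rot: [-3.141, -0.0, -1.456]
ft_force: [-1.5, 1.6, 9.4]
opening: 0.001
```

```bash
python3 -m inch '[[0,0,0,-1,-0.12,0,-1],[0,0,0,-1,-0.12,0,-1],[0,0,0,0,0,0,-1]]'; python3 -m inch '[[0,0,0,-0.5,-0.06,0,-1],[0,0,0,-0.5,-0.06,0,-1],[0,0,0,0,0,0,-1]]'
```

```text
t: 11.35
eef_pos: [593.2, -203.3, 36.3]
tcp_rot: [-3.139, -0.001, -1.456]
ft_force: [3.1, 0.6, 5.5]
opening: 0.004
t: 11.65
eef_pos: [593.1, -203.4, 36.3]
tcp_rot: [-3.137, -0.002, -1.457]
ft_force: [7.6, 3.6, 2.8]
opening: 0.004
```

```bash
python3 -m inch '[[0,0,0,-0.5,-0.06,-0.4,-1],[0,0,0,-0.5,-0.06,0,-1],[0,0,0,0,0,0,-1]]'; python3 -m inch '[[0,0,0,-0.5,-0.06,0,-1],[0,0,0,0,0,0,-1]]'
```

```text
t: 11.95
eef_pos: [592.4, -203.5, 36.3]
tcp_rot: [-3.137, -0.002, -1.457]
ft_force: [8.5, 2.4, 6.0]
opening: 0.004
t: 12.15
eef_pos: [592.0, -203.6, 36.3]
tcp_rot: [-3.136, -0.002, -1.457]
ft_force: [8.8, 4.0, 6.7]
opening: 0.003
```

```bash
python3 -m inch '[[0,0,0,-0.6,-0.07,0,-1],[0,0,0,-0.6,-0.07,0,-1],[0,0,0,0,0,0,-1]]'; python3 -m inch '[[0,0,0,-0.6,-0.07,0,-1],[0,0,0,-0.6,-0.07,0,-1],[0,0,0,0,0,0,-1]]'
```

```text
t: 12.45
eef_pos: [590.7, -203.7, 36.3]
tcp_rot: [-3.137, -0.002, -1.457]
ft_force: [7.4, 3.5, 6.8]
opening: 0.007
t: 12.75
eef_pos: [589.7, -203.8, 36.3]
tcp_rot: [-3.136, -0.002, -1.457]
ft_force: [8.6, 4.0, 6.7]
opening: 0.002
```

```bash
python3 -m inch '[[0,0,0,-0.8,-0.09,0,-1],[0,0,0,-0.8,-0.09,0,-1],[0,0,0,-0.8,-0.09,0,-1],[0,0,0,0,0,0,-1]]'; python3 -m inch '[[0,0,0,-0.8,-0.09,0,-1],[0,0,0,-0.8,-0.09,0,-1],[0,0,0,-0.8,-0.09,0,-1],[0,0,0,0,0,0,-1]]'
```

```text
t: 13.15
eef_pos: [587.5, -204.1, 36.3]
tcp_rot: [-3.136, -0.002, -1.457]
ft_force: [9.1, 3.8, 4.7]
opening: 0.005
t: 13.55
eef_pos: [584.6, -204.4, 36.3]
tcp_rot: [-3.137, -0.002, -1.456]
ft_force: [7.1, 3.9, 6.5]
opening: 0.006
```

```bash
python3 -m inch '[[0,0,0,-1,-0.12,0,-1],[0,0,0,-1,-0.12,0,-1],[0,0,0,-1,-0.12,0,-1],[0,0,0,0,0,0,-1]]'; python3 -m inch '[[0,0,0,-1,-0.12,0,-1],[0,0,0,-1,-0.12,0,-1],[0,0,0,-1,-0.12,0,-1],[0,0,0,-1,-0.12,0,-1],[0,0,0,0,0,0,-1]]'
```

```text
t: 13.95
eef_pos: [581.4, -204.8, 36.3]
tcp_rot: [-3.137, -0.002, -1.456]
ft_force: [6.1, 4.2, 7.7]
opening: 0.004
t: 14.45
eef_pos: [577.5, -205.3, 36.3]
tcp_rot: [-3.137, -0.002, -1.456]
ft_force: [6.7, 3.9, 7.0]
opening: 0.009
```

```bash
python3 -m inch '[[0,0,0,-1.5,-0.18,0.4,-1],[0,0,0,-2,-0.24,0.4,-1],[0,0,0,-2,-0.24,0,-1],[0,0,0,-2,-0.24,0,-1],[0,0,0,-2,-0.24,0,-1],[0,0,0,0,0,0,-1]]'; python3 -m inch '[[0,0,0,-2,-0.24,0,-1],[0,0,0,-2,-0.24,0,-1],[0,0,0,-2,-0.24,0,-1],[0,0,0,-2,-0.24,0,-1],[0,0,0,-2,-0.24,0,-1],[0,0,0,0,0,0,-1]]'
```

```text
t: 15.05
eef_pos: [567.3, -206.5, 36.3]
tcp_rot: [-3.139, -0.001, -1.456]
ft_force: [5.6, 1.4, 1.0]
opening: -0.0
t: 15.65
eef_pos: [557.1, -207.6, 36.3]
tcp_rot: [-3.139, -0.001, -1.456]
ft_force: [4.4, 1.3, 0.7]
opening: 0.004
```

```bash
python3 -m inch '[[0,0,0,-1.5,-0.18,0,-1],[0,0,0,-1.5,-0.18,0,-1],[0,0,0,-1.0,-0.12,0,-1],[0,0,0,0,0,0,-1]]'
```

```text
t: 16.05
eef_pos: [553.5, -208.1, 36.3]
tcp_rot: [-3.138, -0.001, -1.457]
ft_force: [7.4, 3.2, 0.5]
opening: 0.004
```

```bash
python3 -m inch '[[0,0,0,-0.8,-0.1,0,-1],[0,0,0,-0.8,-0.1,0,-1],[0,0,0,-0.8,-0.1,0,-1],[0,0,0,0,0,0,-1]]'
```

```text
t: 16.45
eef_pos: [551.1, -208.4, 36.3]
tcp_rot: [-3.138, -0.001, -1.457]
ft_force: [6.9, 2.0, 0.6]
opening: 0.007
```

```bash
python3 -m inch '[[0,0,0,-0.8,-0.1,0,-1],[0,0,0,-0.8,-0.1,0,-1],[0,0,0,-0.8,-0.1,0,-1],[0,0,0,0,0,0,-1]]'
```

```text
t: 16.85
eef_pos: [548.7, -208.7, 36.3]
tcp_rot: [-3.138, -0.001, -1.457]
ft_force: [6.5, 2.2, 0.7]
opening: 0.003
```

```bash
sleep 0.1; python3 -m inch '[[0,0,0,-0.6,-0.07,0,-1],[0,0,0,0,0,0,-1]]'
```

```text
t: 17.05
eef_pos: [548.2, -208.7, 36.3]
tcp_rot: [-3.138, -0.001, -1.457]
ft_force: [7.6, 2.1, 0.4]
opening: 0.005
```

```bash
python3 -m inch '[[0,0,0,-0.8,-0.1,0,-1],[0,0,0,-0.8,-0.1,0,-1],[0,0,0,-0.8,-0.1,0,-1],[0,0,0,0,0,0,-1]]'
```

```text
t: 17.45
eef_pos: [545.6, -209.0, 36.3]
tcp_rot: [-3.139, -0.001, -1.457]
ft_force: [7.1, 2.6, 1.3]
opening: 0.007
```

```bash
python3 -m inch '[[0,0,0,-0.8,-0.1,0,-1],[0,0,0,-0.8,-0.1,0,-1],[0,0,0,-0.8,-0.1,0,-1],[0,0,0,0,0,0,-1]]'
```

```text
t: 17.85
eef_pos: [543.0, -209.4, 36.3]
tcp_rot: [-3.139, -0.001, -1.456]
ft_force: [5.3, 1.4, 2.4]
opening: 0.003
```

```bash
python3 -m inch '[[0,0,0,-0.8,-0.1,0,-1],[0,0,0,-0.8,-0.1,0,-1],[0,0,0,-0.8,-0.1,0,-1],[0,0,0,0,0,0,-1]]'
```

```text
t: 18.25
eef_pos: [539.1, -209.7, 36.2]
tcp_rot: [3.141, -0.0, -1.456]
ft_force: [-4.8, -2.7, 7.6]
opening: 0.006
```

```bash
python3 -m inch '[[0,0,0,-0.8,-0.1,0.4,-1],[0,0,0,-0.8,-0.1,0,-1],[0,0,0,0,0,0,-1]]'
```

```text
t: 18.55
eef_pos: [537.8, -209.7, 36.4]
tcp_rot: [-3.142, -0.0, -1.456]
ft_force: [1.1, 0.5, -0.1]
opening: 0.004
```

```bash
python3 -m inch '[[0,0,0,-0.8,-0.1,0,-1],[0,0,0,-0.8,-0.1,0,-1],[0,0,0,0,0,0,-1]]'
```

```text
t: 18.85
eef_pos: [536.7, -209.9, 36.4]
tcp_rot: [-3.14, -0.0, -1.456]
ft_force: [4.4, 1.8, -1.7]
opening: 0.005
```

```bash
python3 -m inch '[[0,0,0,-0.8,-0.1,0,-1],[0,0,0,-0.6,-0.07,0,-1],[0,0,0,0,0,0,-1]]'
```

```text
t: 19.15
eef_pos: [535.8, -210.0, 36.5]
tcp_rot: [-3.14, -0.001, -1.456]
ft_force: [6.7, 3.1, -3.1]
opening: 0.003
```

```bash
python3 -m inch '[[0,0,0,-0.8,-0.1,0,-1],[0,0,0,-0.6,-0.07,0,-1],[0,0,0,0,0,0,-1]]'
```

```text
t: 19.45
eef_pos: [535.5, -210.1, 36.5]
tcp_rot: [-3.137, -0.001, -1.457]
ft_force: [12.7, 5.5, -5.9]
opening: 0.006
```

```bash
python3 -m inch '[[0,0,0,3,0.3,0,-1],[0,0,0,3,0.3,1,-1],[0,0,0,0,0,30,-1],[0,0,0,0,0,45,-1],[0,0,0,-10,-48,0,-1],[0,0,0,-10,-48,0,-1],[0,0,0,-10,-48,0,-1],[0,0,0,-10,-48,0,-1],[0,0,0,-10,-48,0,-1],[0,0,0,0,0,0,-1]]'; python3 - <<'E'
from h import *
c=viewer.read_camera("scene");t=viewer.read_camera("top");w=cloud(t)
s=np.array([592.,-205.5]);th=np.radians(-173.25);d=w[...,:2]-s
lx=d@[np.cos(th),np.sin(th)];ly=d@[-np.sin(th),np.cos(th)];z=w[...,2]
m=(abs(lx)<5)&(abs(ly)<5);print("button z",z[m].round(1))
m=(abs(lx)<120)&(abs(ly)<16)&(z>47)&(lx>-70);print("rib lx",np.median(lx[m]),m.sum())
m=(abs(lx-128)<40)&(abs(ly)<40)&(z>14)&(z<27);print("roll",m.sum())
p=cv2.minEnclosingCircle(np.c_[lx[m],ly[m]].astype(np.float32));print(p,np.percentile(z[m],[5,50,95]))
a=cv2.resize(t["color"][130:250,310:400,::-1],None,fx=4.5,fy=4.5);b=cv2.resize(c["color"][160:280,280:400,::-1],None,fx=4.5,fy=4.5)
cv2.imwrite("pics/end.png",cv2.resize(np.hstack([a,b]),None,fx=.84,fy=.84))
print(state()["t"],state()["eef_pos"])
E
```

```text
t: 20.45
eef_pos: [487.3, -455.0, 112.2]
tcp_rot: [3.141, -0.001, -1.461]
ft_force: [-0.8, 1.1, 0.4]
opening: 0.004
button z [40.3 39.7 42.4 45.  45.3 37.6 39.2 47.  42.5 38.7 38.1 40.7 41.7 40.3
 44.1 43.1 43.6 39.3 39.1 36.9 39.6 41.2 41.  38.8]
rib lx 72.6134327019829 49
roll 188
((124.52400970458984, 0.4774141311645508), 35.302791595458984) [16.79453074 23.69040001 26.37346416]
20.55 [ 488.40836115 -450.34167147  111.99412482]
```

View pics/end.png

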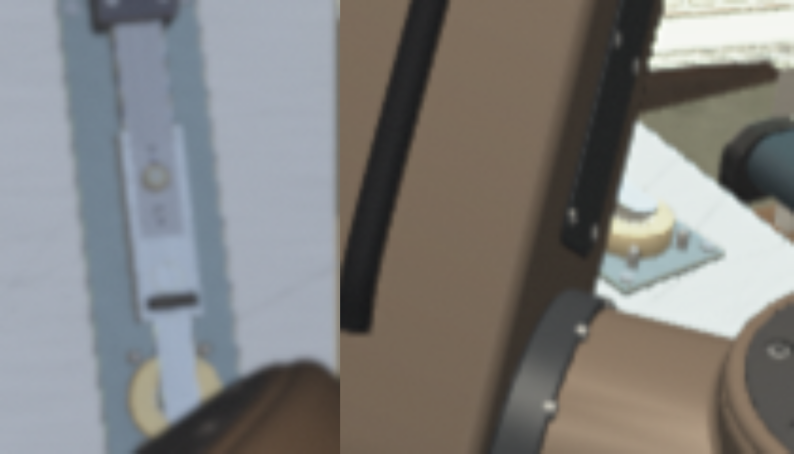

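```bash
python3 -c "
from cell import ticket
print(ticket.job_done())"
```

```text
the job is handed in; nothing more can be done
None
```

The clear tape roll is lying flat in the nest, and the keeper is locked over it. I handed the job in at about 20.6 s of the 51 s allowed, and it reported no verdict.

**What I did:**
- **Calibration:** I gripped the roll once and let it go. This showed the camera reads y about 2.4 mm too low, so I corrected for that before placing.
- **Placing:** I laid the roll between the pegs without contact force.
- **Locking:** I pressed the button flush with closed fingertips and pushed the rib. The tube jumped forward at about 51 mm of travel, then held at about 58 mm with 12.7 N on the rib. I then backed off.

**Last checks:**
- **Button:** it shows in the second hole. Noisy depth readings give a mean height of about 41 mm, against 36.6 mm for the plate around it, the same as when it was fully up at the start.
- **Tube:** travel is about 57.6 mm from the camera, which agrees with the arm's own reading.
- **Roll:** its top is at about 24 mm, which means it sits on the base plate, with the tongue over it.
- **Forces:** readings at the end of each call stayed below about 16 N in total. I had no readings in between.

**Weak points:**
- **Roll position:** in the last picture the arm and tongue partly hid the roll, and my circle fit there also took in the pegs (35 mm radius instead of 27). That centre is unreliable, so I relied on the picture and the fit before locking, which was also rough (29.9 mm radius). That fit's camera centre was about 1 mm from the placing target, but about 3 mm from the camera's own nest estimate in y.
- **Bystanders:** I did not re-measure the tin, the core or the tape measure, but the arm never went near them.

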